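Wedge the retaining clip off the inking roller's shaft

TASK

The inking roller has to come out for cleaning: hold the wedge by its wooden handle and slide its blade along the top of the shaft, under the spring clip, until the clip spreads and rides up off the shaft; do not pull the clip off with the gripper. Then put the wedge back flat on the bench, clear of the cradle, and set the freed clip in the open metal tray. Leave the other things where they are.

Things in the scene. Friction and masses are not known exactly. Their poses are not given: they have to be found in the camera images.
- cradle: Dark steel roller cradle (300 x 90 mm) fixed to the bench, carrying a level steel shaft 24 mm in diameter, axis 80 mm (top 92 mm) above the bench. Origin: on the bench under the seated clip's middle; x along the shaft from its free end (x = -55 mm) to the black roller (60 mm in diameter, x = 104 to 210 mm; a bracket at x = 85 to 99 mm is 94 mm high). The wedge goes in along +x.
- shaft_seat (a point): Shaft's axis under the seated clip (axes as cradle). The clip stands in a 22 mm slot: at x = +11 to +24 mm two ears rise to 125 mm above the bench and keep it from being pushed along; at x = -19 to -11 mm two cheeks rise to 116 mm. Ears and cheeks stand 14.5 to 30 mm either side of the axis: a 29 mm wide passage over the shaft. Side walls, 29 to 34 mm from the axis, rise to 112 mm.
- clip_grip (a point): Centre of the upright grip tab on top of the loose steel spring clip. Tab: 16 mm along the shaft, 14 mm across, reaching 19 mm above and 18 mm below this point; z up the tab, x along the shaft. Under it a crossbar, 46 mm across, top 18 mm and rounded underside 26 mm below this point; two sprung legs, 44 mm wide outside, reach 62 mm below it, lips hooked under the shaft. Clip 81 mm tall, 100 g.
- clip: The same clip; origin 46 mm below the tab's centre, on the shaft's axis when seated (tab's centre 126 mm above the bench). Seated, the gap from shaft to crossbar is 8 mm high, 36 mm wide. Raised 12 mm, its lips are past the widest line of the shaft (9 mm) and the legs close, lifting it to stand loosely astride, 16 to 18 mm above its seat; from there it lifts off freely. The wedge needs some 8 to 15 N of push.
- wedge_grip (a point): Centre, half-way up, of the wooden handle (80 x 24 mm, 32 mm high) of the loose wedge, 175 mm long, 250 g. x along the wedge to its tip, z up; it lies on its flat underside, 16 mm below this point. Ahead of the handle: a steel neck 25 mm long, 18 wide, 24 high, then a blade 70 mm long, 18 wide, sloping on top from 24 mm thick to 3 mm at the tip. The flat underside runs the whole length.
- wedge_tip (a point): Tip of the wedge's blade, on its underside, 135 mm ahead of wedge_grip and 16 mm lower; axes as wedge_grip's. With the underside sliding on the shaft, the clip is wedged up 12 mm when the tip is about 60 mm past the clip's middle; the tip can go to 75 mm.
- tray: Open aluminium tray fixed to the bench, 150 mm (x) by 140 mm (y), 40 mm high, walls and floor 4 mm thick. Origin: under its centre, on the bench.
- bar: Plain rectangular wooden bar with a darker band, 175 x 27 x 27 mm, loose; leave it. Origin under its centre, x along it.
- mallet: Wooden mallet lying down, 170 mm long, head 70 x 46 x 44 mm at its +x end, loose; leave it. Origin under the middle.
- type_slab: Dark grooved wooden slab, 130 x 120 x 28 mm, fixed. Origin under its centre.
- bottle: Grey bottle standing upright, 64 mm in diameter, 170 mm tall, loose; leave it. Origin under its centre.
- ink_can: Can standing upright, 80 mm in diameter, 70 mm tall, loose; leave it. Origin under its centre.
- stick: Flat steel composing stick, 50 x 190 mm, 27 mm high, loose; leave it. Origin under its centre, y along it.
Not all that is in view belongs to the job. Leave any orange look-alike of the clip alone.

How it is judged:
By the outcome, as a careful person would: the job done as asked, in the order asked, and still so for the second after the job is handed in, with the robot touching nothing.
It also fails if it takes over 62 s, if anything falls off the work surface, if the arm or the gripper's body presses on something with over 40 N, if the wrist force passes 120 N, or if a joint passes its speed limit or range.

ROBOT

A 7-joint arm with a two-finger parallel gripper is mounted at the origin on the work surface. World frame = base frame: x ahead of the robot, y to its left, z up, the work surface at z = 0. Lengths are in m, angles in rad, forces in N, time in s.
With the tool pointing down it reaches from about 0.4 to 0.85 m from the base axis. Payload 10.4 kg.
Tool frame: the origin (TCP) lies on the centre line of the jaws, within the pads' length; the fingertips stand 8 mm ahead of it and the grasp point (between the pads) lies 11 mm behind it; z points along the fingers, y is the direction in which the jaws open and shut (so a half turn about z gives the same grasp; the last joint's range is limited). The gripper opens to 85 mm and grips with 20 to 120 N. Pads are 22 mm wide; open, the fingers measure 114 mm over their backs; the gripper's body (76 mm by 85 mm) begins 54 mm behind the grasp point. The pads swing forward as they close: fully open they stand 13 mm farther back than shut.
Start: joints at [-1.236, 0.332, -0.065, 1.46, 0.022, 1.35, -0.088], TCP at [0.219, 0.585, 0.239] pointing down, gripper open.
Joint ranges: [-2.6, 2.6], [-0.5, 2.12], [-1.47, 1.34], [0.16, 2.42], [-1.27, 4.41], [0.06, 2.06], [-2.6, 2.6]. Speed limits (rad/s): [2.22, 2.22, 2.79, 2.79, 3.14, 3.14, 3.14].

INTERFACE

Orientations are given as a unit quaternion [x, y, z, w].
In Python, from workcell import manip gives the robot as it stands.
- The arm moves only by the tool arm_command, never from a script. Its argument "targets" is text: rows parted by semicolons, each of 6 numbers parted by spaces: the shift along the tool's x, y, z in mm, then the turn, a rotation vector about the tool's x, y, z in rad. A call has 1 to 5 rows; each row shifts and turns the commanded pose from where the row before left it, along the tool's axes as they then stand; what a row does not reach is not made up. A row lasts 1/8 s, in which the tool goes at most 62.5 mm and 10.7 degrees, less where a joint would pass 70% of its speed; a pose out of reach is approached as far as the arm can. A call is refused whole if a number of a shift passes 62.5 or a number of a turn 0.188, either way. A call with a gripper value outside its range is refused whole. "grip" is the finger opening in mm, from 0 to 85.4, set as the call begins (left out, the last holds). The fingers move at their own pace and stop on an object; "squeeze" is the grip in N (left out, the last holds). Time passes only in rows, so rows that do not move let the fingers close. It gives the time, the measured TCP pose, the force and the opening at its end, in the units of the state.
- manip.get_obs(): the state, without advancing time (a new reading comes with each control period).
- manip.camera(name): name is "scene" or "top"; returns a dict with "frame" (480x640x3 uint8, red, green, blue), "vertical_fov" (degrees; the focal length in pixels is half the picture's height over the tangent of half this angle, whatever the lens; pixels are square), "cx", "cy" (the principal point, pixels), "rvec" (rotation vector, rad) and "tvec" (3), from world to camera coordinates, as OpenCV has them. Camera axes: x right, y down, z forward; pixel columns grow to the right and rows downward; lengths in m; the calibration is good to about 2 mm. A picture is of the moment at which its call begins. There is no depth.
- manip.hand_in(): hands the job in, once; it reports no verdict.
Trained networks look in a picture, given as the dict that the camera call returned (one of the last four; its "shot" number tells which), for a name from the list of things; names that differ only in an ending like _2 or _b are one class to them, and where a whole thing is asked for, a point or a joint stands for the part that bears it (a point fixed in the world has none). Each returns a list of dicts, best first, with "p" (0 to 1); they miss things now and then, are a little off and sometimes report something else, mostly with a low value. They report only what shows in the picture. A call takes as long as a camera call. They do not tell look-alikes from the thing itself.
- manip.search_frame(picture, name): "xyz" ([x, y, z] in m, in the coordinates of the camera as it stood for that picture, good to about 4 mm: the middle of the surface that is visible of it).
The state is a dict: "clock": time; "joint_pos": joint angles; "joint_velocities": joint speeds; "tau": joint torques, N m; "position": TCP position; "ee_rot": TCP orientation; "ft_force": force on the tool from outside, world axes, zero at the start; "torque": the same for the moment, N m; "grip_width": opening from 0.0 (shut) to 1.0 (fully open).
Only numpy, scipy, OpenCV 4.12 (cv2) and the standard library are available. Lean on these libraries where they do the work, as an engineer would, in place of code of your own. Each camera call takes 0.05 s, during which the arm holds its last target.

## Working session

There is one attempt and no reset: what is moved stays moved. The work goes in short steps, Python scripts to look and compute and a tool call to move; the robot and the scene stay as the last step left them, time stands still between calls to the robot, and variables do not carry over. Pictures are saved under pics/ and viewed, and the job is handed in when it is done.

Besides the shell and the picture viewer there is one more tool, called after "Request:" as name(argument=value, ...), one argument or row to a line, values as JSON. arm_command: Moves the arm, as the interface text tells. Its arguments: {"type":"object","properties":{"targets":{"type":"string"},"grip":{"type":"number"},"squeeze":{"type":"number"}},"required":["targets"]}

```bash
ls; mkdir -p pics
cat > h.py <<'E'
import numpy as np, cv2
from scipy.spatial.transform import Rotation as R
from workcell import manip
def K(c):
    f=240/np.tan(np.radians(c["vertical_fov"])/2)
    return np.array([[f,0,c["cx"]],[0,f,c["cy"]],[0,0,1]])
def Rt(c): return R.from_rotvec(np.array(c["rvec"]).ravel()).as_matrix(), np.array(c["tvec"]).ravel()
def w(c,p):
    r,t=Rt(c); return r.T@(np.array(p)-t)
def proj(c,P):
    r,t=Rt(c); q=(r@np.atleast_2d(P).T).T+t; u=(K(c)@q.T).T; return u[:,:2]/u[:,2:]
def ray(c,u,v,z):
    r,t=Rt(c); d=r.T@np.linalg.inv(K(c))@np.array([u,v,1.]); o=-r.T@t; return o+d*(z-o[2])/d[2]
def save(c,n): cv2.imwrite('pics/'+n,c["frame"][:,:,::-1])
E
python3 - <<'E'
from h import *
for n in ("scene","top"):
    c=manip.camera(n); save(c,n+'0.png'); r,t=Rt(c); print(n,c["vertical_fov"],c["cx"],c["cy"],-r.T@t,[k for k in c if k!="frame"])
    for o in ["cradle","shaft_seat","clip_grip","clip","wedge_grip","wedge_tip","tray","bar"]:
        for d in manip.search_frame(c,o)[:4]:
            P=w(c,d["xyz"]); print(o,round(d["p"],2),P.round(3),proj(c,P).round(0)[0])
o=manip.get_obs(); print(o)
E
```

```text
pics
scene 46.42032428216722 320.193708511311 229.93392908172342 [ 1.06789411 -0.53732433  1.04236265] ['vertical_fov', 'cx', 'cy', 'rvec', 'tvec', 'shot']
cradle 0.64 [0.666 0.107 0.053] [368. 216.]
shaft_seat 0.63 [0.666 0.103 0.059] [367. 216.]
clip_grip 0.71 [ 0.577 -0.084  0.049] [280. 249.]
clip_grip 0.68 [0.749 0.121 0.044] [402. 235.]
clip_grip 0.53 [0.762 0.002 0.044] [373. 273.]
clip_grip 0.5 [0.652 0.03  0.11 ] [342. 218.]
clip 0.83 [0.759 0.004 0.043] [373. 272.]
clip 0.76 [ 0.579 -0.085  0.048] [280. 251.]
clip 0.69 [0.752 0.124 0.041] [403. 235.]
clip 0.65 [0.646 0.031 0.109] [340. 217.]
wedge_tip 0.73 [0.453 0.049 0.028] [281. 190.]
tray 0.88 [ 0.442 -0.394  0.011] [128. 320.]
bar 0.59 [ 0.458 -0.166  0.031] [215. 248.]
top 42.11040481098544 301.8800234595586 251.37479005179034 [0.33411082 0.00461484 1.61828241] ['vertical_fov', 'cx', 'cy', 'rvec', 'tvec', 'shot']
cradle 0.89 [0.633 0.12  0.078] [255. 239.]
clip_grip 0.73 [0.757 0.007 0.044] [300. 195.]
clip_grip 0.67 [0.642 0.033 0.107] [289. 233.]
clip_grip 0.67 [0.747 0.124 0.044] [254. 199.]
clip_grip 0.6 [ 0.575 -
[... 486 characters left out ...]
pos': array([-1.23559652,  0.33215838, -0.06468513,  1.46011269,  0.02163819,
        1.34985916, -0.08848846]), 'joint_velocities': array([-6.12499330e-04, -1.85521336e-03,  1.33423297e-04, -1.23875627e-04,
       -1.75082319e-03, -1.62456169e-05,  1.81233533e-04]), 'tau': array([ 2.04937685e-03, -6.25221348e+01,  5.01239696e-02, -3.91820991e+01,
        1.65525300e-02,  1.64822202e-03, -1.55403745e-05]), 'position': array([0.21889679, 0.5854462 , 0.23935744]), 'ee_rot': array([1.77942536e-01, 9.84040877e-01, 7.67375902e-05, 2.36422444e-05]), 'ft_force': array([ 0.02025213,  0.85111411, -1.30272976]), 'torque': array([-0.03094632,  0.01357016, -0.03938697]), 'grip_width': 1.004257697561261}
```

View pics/scene0.png

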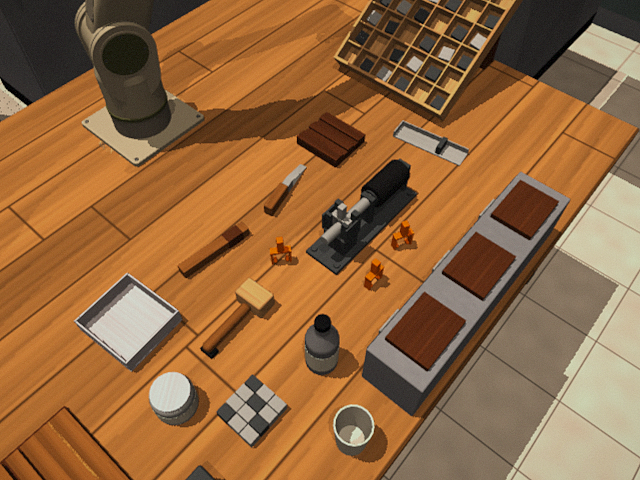

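View pics/top0.png

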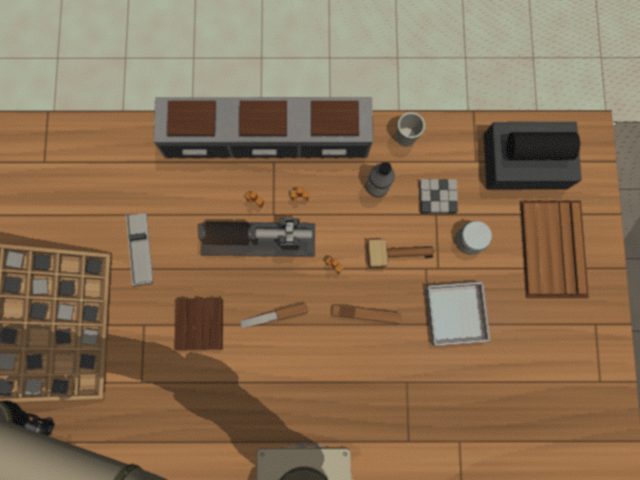

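Run:
```python
import cv2
a=cv2.imread('pics/top0.png');b=cv2.imread('pics/scene0.png')
cv2.imwrite('pics/top0c.png',cv2.resize(a[170:350,200:380],(600,600),interpolation=cv2.INTER_CUBIC)[:600])
cv2.imwrite('pics/scene0c.png',cv2.resize(b[150:300,240:440],(800,600),interpolation=cv2.INTER_CUBIC))
```

```text
(no output)
```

View pics/top0c.png

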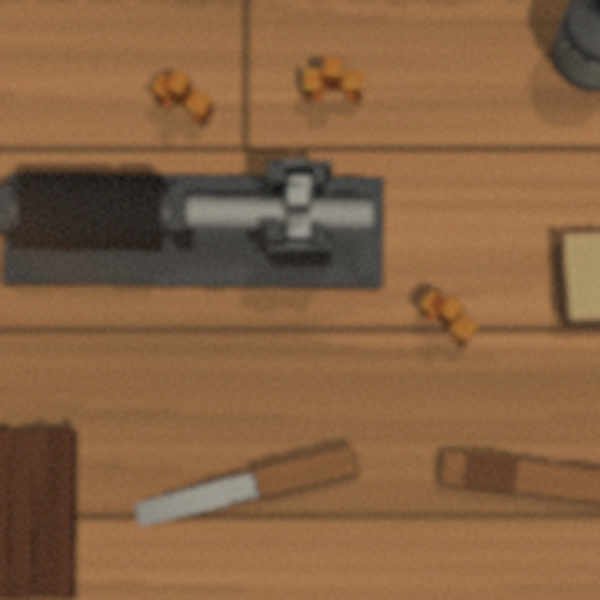

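View pics/scene0c.png

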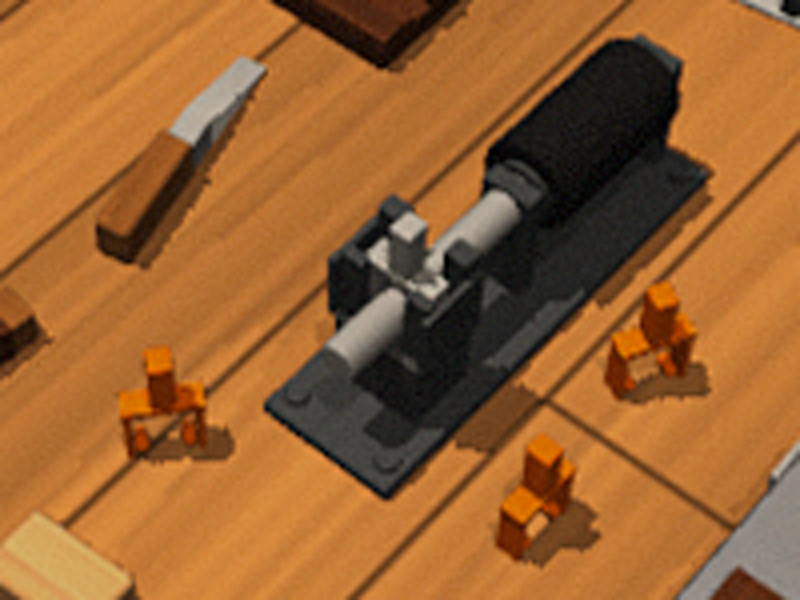

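Run:
```python
import cv2
a=cv2.imread('pics/top0.png');b=cv2.imread('pics/scene0.png')
def crop(im,x0,y0,w,h,s,n):
    c=cv2.resize(im[y0:y0+h,x0:x0+w],(w*s,h*s),interpolation=cv2.INTER_CUBIC)
    for i in range(0,w,10):
        cv2.putText(c,str(x0+i),(i*s,8),0,.3,(255,255,0),1); c[::4,i*s]=(255,255,0)
    for j in range(0,h,10):
        cv2.putText(c,str(y0+j),(0,j*s),0,.3,(255,255,0),1); c[j*s,::4]=(255,255,0)
    cv2.imwrite('pics/'+n,c)
crop(a,198,210,125,55,6,'t1.png'); crop(a,235,295,80,40,8,'t2.png')
crop(b,305,150,115,125,5,'s1.png'); crop(b,260,160,50,60,9,'s2.png')
```

```text
(no output)
```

View pics/t1.png

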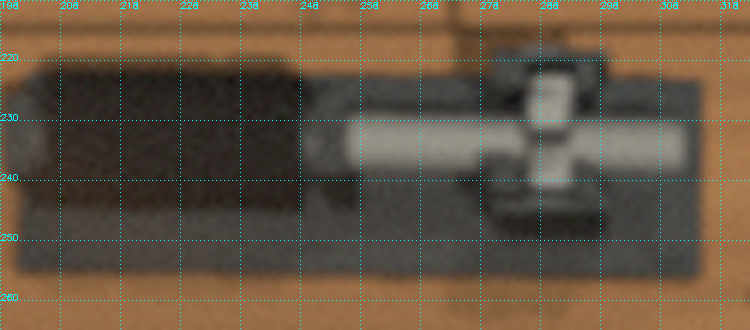

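View pics/t2.png

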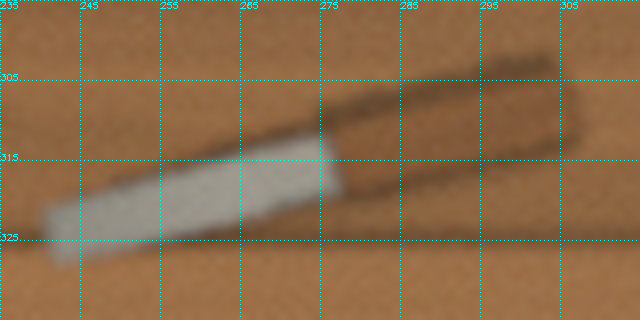

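View pics/s1.png

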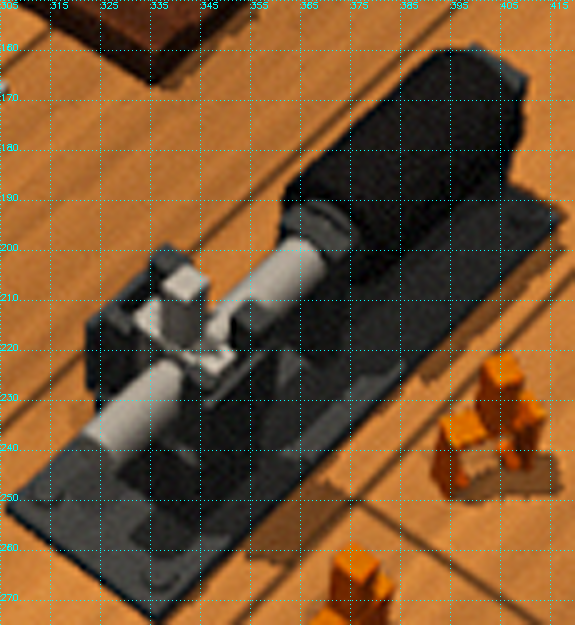

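View pics/s2.png

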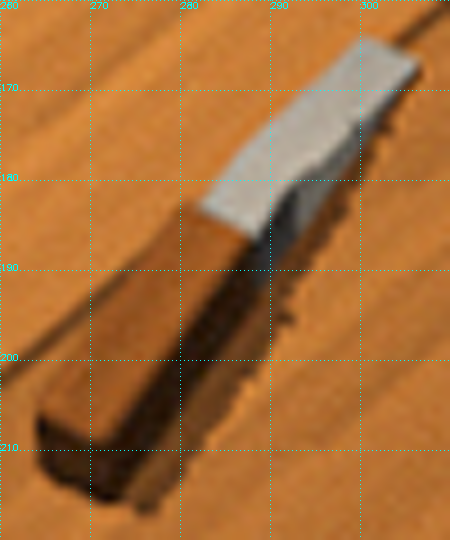

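```bash
cat > fit.py <<'E'
from h import *
from scipy.optimize import least_squares
def fit(cams,obs,x0):
    def P(p,l): c,s=np.cos(p[2]),np.sin(p[2]); l=np.array(l)/1000.; return np.c_[p[0]+c*l[:,0]-s*l[:,1],p[1]+s*l[:,0]+c*l[:,1],l[:,2]]
    def f(p):
        r=[]
        for n,o in obs.items():
            o=np.array(o,float); r.append(proj(cams[n],P(p,o[:,2:]))-(o[:,:2]-.5))
        return np.concatenate(r)
    s=least_squares(lambda p:f(p).ravel(),x0,loss='soft_l1'); return s.x,f(s.x)
E
python3 - <<'E'
from fit import *
import pickle
cams={n:manip.camera(n) for n in("scene","top")}
pickle.dump({n:{k:v for k,v in c.items()} for n,c in cams.items()},open('cams.pkl','wb'))
np.set_printoptions(suppress=True,precision=4)
obs={"top":[[312.5,234.3,-55,0,80],[289.7,225.2,0,0,145]],
"scene":[[325.5,239.5,-55,0,80],[341.7,206.7,0,0,145]]}
x,r=fit(cams,obs,[.64,.03,1.57]);print(x,r.round(1).tolist())
for n in obs: print({n:fit(cams,{n:obs[n]},[.64,.03,1.57])[0]})
# predictions
for n in obs: 
  L=np.array([[-55,0,80],[85,0,92],[104,0,80],[210,0,80],[0,0,145],[-19,30,116],[24,-30,125]])/1000.
  c,s=np.cos(x[2]),np.sin(x[2]); print(n,(proj(cams[n],np.c_[x[0]+c*L[:,0]-s*L[:,1],x[1]+s*L[:,0]+c*L[:,1],L[:,2]])+.5).round(1).tolist())
obs={"top":[[240.5,321,135,-9,-13+16],[242.5,328.2,135,9,3],[304,302,-40,-12,32],[307.3,313,-40,12,32]],
"scene":[[300.5,164.5,135,9,3],[306.5,167.5,135,-9,3],[264,206,-40,12,32],[272.5,210,-40,-12,32],[281,182.5,40,12,32],[288,187,40,-12,32]]}
x,r=fit(cams,obs,[.45,.03,1.8]);print(x,r.round(1).tolist())
for n in obs: print({n:fit(cams,{n:obs[n]},[.45,.03,1.8])[0]})
for n in cams:
  for o in("tray","mallet","bottle"):
    for d in manip.search_frame(cams[n],o)[:1]: print(n,o,d["p"],w(cams[n],d["xyz"]))
E
```

```text
[0.649  0.0326 1.5252] [[-0.8, -0.1], [-0.3, 2.6], [-1.3, 1.8], [1.4, 0.4]]
{'top': array([0.6554, 0.031 , 1.4063])}
{'scene': array([0.6452, 0.0348, 1.5957])}
top [[311.7, 234.2], [255.8, 230.8], [248.7, 231.4], [206.6, 229.6], [289.4, 227.8], [296.8, 242.6], [280.4, 217.2]]
scene [[324.2, 241.3], [368.1, 199.9], [373.2, 198.4], [403.0, 172.4], [343.1, 207.1], [325.7, 213.0], [361.2, 214.3]]
[0.4583 0.0286 1.819 ] [[-0.2, 0.1], [-0.6, -0.3], [1.8, 0.1], [0.8, -1.7], [-0.3, 0.0], [0.2, -0.6], [-0.5, 0.1], [0.1, -0.2], [-0.7, -0.1], [1.2, -1.2]]
{'top': array([0.4573, 0.0295, 1.8176])}
{'scene': array([0.459 , 0.028 , 1.8173])}
scene tray 0.62 [ 0.446  -0.3952  0.0108]
scene mallet 0.81 [ 0.6137 -0.2175  0.0347]
scene bottle 0.64 [ 0.8049 -0.2101  0.1099]
top tray 0.78 [ 0.4528 -0.3973  0.0054]
top mallet 0.67 [ 0.6038 -0.2083  0.0268]
top bottle 0.91 [ 0.7746 -0.1898  0.1089]
```

Run:
```python
from fit import *
import pickle
cams=pickle.load(open('cams.pkl','rb'))
np.set_printoptions(suppress=True,precision=4)
obs={"top":[[312.5,234.3,-55,0,80],[289.7,226.3,0,0,145],[247.8,233.2,104,0,80],[204.5,233,210,0,80]],
"scene":[[325.5,239.5,-55,0,80],[341.7,206.7,0,0,145],[365.,202.5,84,0,80]]}
x,r=fit(cams,obs,[.64,.03,1.57]);print(x,r.round(1).tolist())
for n in obs: print({n:fit(cams,{n:obs[n]},[.64,.03,1.57])[0]})
for x in ([.645,.033,1.57],[.647,.033,1.59]):
 for n in cams:
  im=cams[n]["frame"][:,:,::-1].copy(); S=6; 
  X0,Y0=(198,205) if n=="top" else (305,150)
  W,H=(125,65) if n=="top" else (115,100)
  im=cv2.resize(im[Y0:Y0+H,X0:X0+W],None,fx=S,fy=S,interpolation=cv2.INTER_CUBIC)
  def ln(L,col=(0,255,255)):
    L=np.array(L)/1000.; c,s=np.cos(x[2]),np.sin(x[2]); q=proj(cams[n],np.c_[x[0]+c*L[:,0]-s*L[:,1],x[1]+s*L[:,0]+c*L[:,1],L[:,2]])
    q=((q+.5-[X0,Y0])*S).astype(np.int32); cv2.polylines(im,[q],False,col,1)
  ln([[-55,0,92],[85,0,92]]); ln([[-55,12,80],[85,12,80]]);ln([[-55,-12,80],[85,-12,80]])
  t=np.linspace(0,6.3,20)
  for X,rr in((104,30),(210,30),(-55,12)): ln([[X,rr*np.cos(a),80+rr*np.sin(a)] for a in t],(0,0,255))
  ln([[-8,-7,145],[8,-7,145],[8,7,145],[-8,7,145],[-8,-7,145]],(0,255,0))
  for s in(-1,1):
    ln([[11,s*14.5,125],[24,s*14.5,125],[24,s*30,125],[11,s*30,125],[11,s*14.5,125]],(255,0,255))
    ln([[-11,s*14.5,116],[-19,s*14.5,116],[-19,s*30,116],[-11,s*30,116],[-11,s*14.5,116]],(255,0,255))
  cv2.imwrite(f'pics/ov_{n}_{int(x[2]*100)}.png',im)
```

```text
[0.6475 0.0332 1.56  ] [[-1.0, -0.3], [-0.5, 2.2], [0.5, 0.3], [1.7, 0.1], [-1.0, 1.7], [1.0, -0.2], [1.0, -0.2]]
{'top': array([0.6489, 0.0334, 1.5645])}
{'scene': array([0.6465, 0.0331, 1.5712])}
```

View pics/ov_top_157.png

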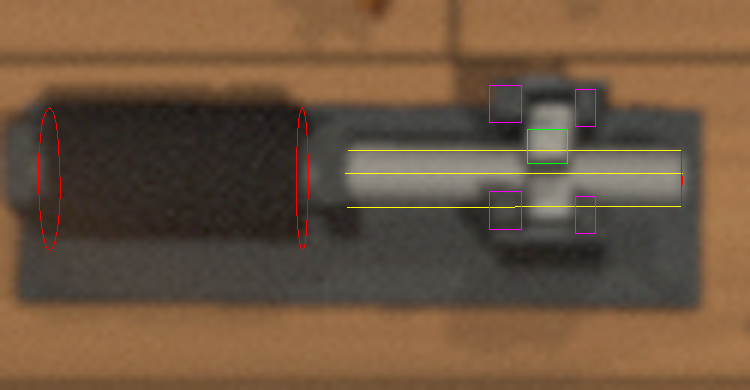

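View pics/ov_scene_157.png

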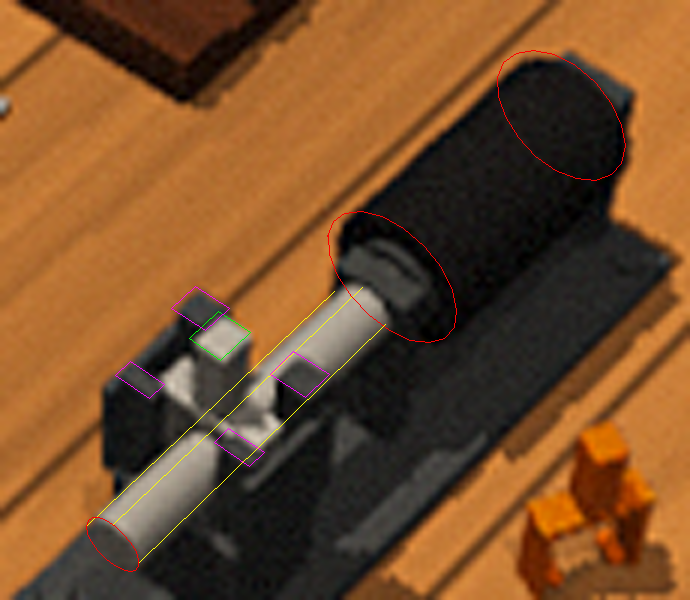

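```bash
cat > plan.py <<'E'
from h import *
def down(h):  # tool x heading h (world), tool z down
    return R.from_matrix(np.c_[[np.cos(h),np.sin(h),0],[np.sin(h),-np.cos(h),0],[0,0,-1]])
def plan(p0,q0,wps,step=55,ang=.17):
    p=np.array(p0);q=q0;rows=[]
    for (g,h) in wps:
        g=np.array(g);qg=down(h)
        n=int(max(np.ceil(np.linalg.norm(g-p)*1000/step),np.ceil((q.inv()*qg).magnitude()/ang),1))
        for i in range(n):
            s=q.inv().apply((g-p)/(n-i))*1000; rv=(q.inv()*qg).as_rotvec()/(n-i)
            s=s.round(1);rv=rv.round(3); rows.append(np.r_[s,rv])
            p=p+q.apply(s/1000);q=q*R.from_rotvec(rv)
    for i in range(0,len(rows),5): print("; ".join(" ".join(f"{v:g}" for v in r) for r in rows[i:i+5]))
    return p,q
def cur():
    o=manip.get_obs(); print("t",round(o["clock"],2),o["position"].round(4),o["ft_force"].round(1),"g",round(o["grip_width"]*85.4,1),"hd",R.from_quat(o["ee_rot"]).as_matrix()[:,0].round(3),"tilt",R.from_quat(o["ee_rot"]).as_matrix()[:,2].round(3)); return o["position"],R.from_quat(o["ee_rot"])
E
python3 - <<'E'
from plan import *
p,q=cur()
plan(p,q,[([.458,.029,.16],1.818),([.458,.029,.07],1.818)])
E
```

```text
t 1.3 [0.2189 0.5854 0.2393] [-1.2  0.3 -0.8] g 85.6 hd [-0.937  0.35   0.   ] tilt [ 0.  0. -1.]
-34.9 -36.5 6.6 0 -0 0.08; -37.7 -33.5 6.6 0 -0 0.081; -40.3 -30.4 6.6 0 -0 0.08; -42.6 -27.1 6.6 0 -0 0.081; -44.6 -23.5 6.6 0 -0 0.08
-46.4 -19.9 6.6 0 -0 0.081; -47.8 -16.1 6.6 0 -0 0.08; -49 -12.2 6.6 0 -0 0.081; -49.8 -8.2 6.6 0 -0 0.08; -50.3 -4.2 6.6 0 -0 0.081
-50.5 -0.1 6.6 0 -0 0.08; -50.3 4 6.7 0 -0 0.081; -0 -0 45 0 -0 -0; -0 -0 45 0 -0 -0
```

Clip candidates (scene): steel clip on the shaft (342,217), chosen; orange look-alikes (280,250), (403,235), (373,272). Wedge candidates: handle with steel blade (285,190), chosen; bar (215,248). The close crops confirm both choices.

Request:
arm_command(
  targets="-35 -36.5 6.6 0 0 0.08; -37.7 -33.5 6.6 0 0 0.081; -40.3 -30.4 6.6 0 0 0.08; -42.6 -27.1 6.6 0 0 0.081; -44.6 -23.5 6.6 0 0 0.08",
  grip=85,
  squeeze=90,
)

```text
clock: 1.92
position: [0.3191, 0.352, 0.2063]
ee_rot: [0.372, 0.928, 0.0, 0.0]
ft_force: [0.8, 0.4, -0.1]
grip_width: 0.994
```

Request:
arm_command(
  targets="-46.4 -20 6.6 0 0 0.081; -48 -16 6.6 0 0 0.08; -49 -12 6.6 0 0 0.081; -49.8 -8 6.6 0 0 0.08; -50.3 -4 6.6 0 0 0.081",
)

```text
clock: 2.55
position: [0.4194, 0.1204, 0.1734]
ee_rot: [0.55, 0.835, 0.001, 0.0]
ft_force: [0.2, 0.3, 0.7]
grip_width: 0.997
```

Request:
arm_command(
  targets="-50.5 0 6.6 0 0 0.08; -50.3 4 6.7 0 0 0.081; 0 0 45 0 0 0; 0 0 45 0 0 0; 0 0 0 0 0 0",
  grip=60,
)

```text
clock: 3.18
position: [0.4567, 0.0286, 0.0679]
ee_rot: [0.615, 0.789, -0.002, -0.001]
ft_force: [0.3, 0.0, 0.9]
grip_width: 0.701
```

Run:
```python
from plan import *
p,q=cur()
plan(p,q,[([.458,.029,.012],1.818)])
c=manip.camera("scene"); im=c["frame"][130:260,220:340,::-1]; cv2.imwrite('pics/g1.png',cv2.resize(im,None,fx=4.6,fy=4.6,interpolation=cv2.INTER_CUBIC))
```

```text
t 3.17 [0.4567 0.0286 0.0679] [0.3 0.  0.9] g 59.8 hd [-0.244  0.97  -0.001] tilt [-0.005 -0.002 -1.   ]
0.1 0.8 28 -0.003 0 -0; 0.1 0.8 27.9 -0.003 0.001 -0.001
```

View pics/g1.png

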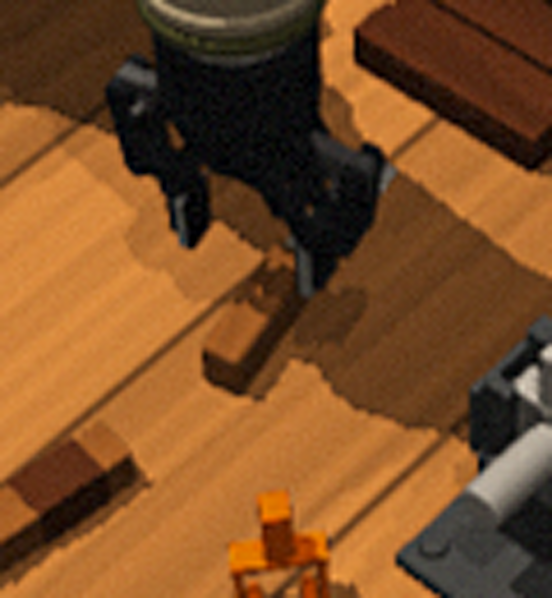

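Request:
arm_command(
  targets="0 1 27 0 0 0; 0 0 27 0 0 0; 0 0 1 0 0 0",
)

```text
clock: 3.6
position: [0.46, 0.0297, 0.0157]
ee_rot: [0.614, 0.789, -0.0, -0.0]
ft_force: [0.1, -0.5, 0.5]
grip_width: 0.705
```

Request:
arm_command(
  targets="0 0 0 0 0 0; 0 0 0 0 0 0; 0 0 0 0 0 0; 0 0 0 0 0 0; 0 0 0 0 0 0",
  grip=0,
  squeeze=90,
)

```text
clock: 4.22
position: [0.4609, 0.0298, 0.0166]
ee_rot: [0.615, 0.789, 0.001, 0.0]
ft_force: [-2.1, -0.7, 10.1]
grip_width: 0.262
```

Run:
```python
from plan import *
p,q=cur()
c=manip.camera("scene"); im=c["frame"][130:260,220:340,::-1]; cv2.imwrite('pics/g2.png',cv2.resize(im,None,fx=4.6,fy=4.6,interpolation=cv2.INTER_CUBIC))
print("lift+to start")
```

```text
t 4.22 [0.4609 0.0298 0.0166] [-2.1 -0.7 10.1] g 22.4 hd [-0.245  0.97   0.001] tilt [ 0.002  0.001 -1.   ]
lift+to start
```

View pics/g2.png

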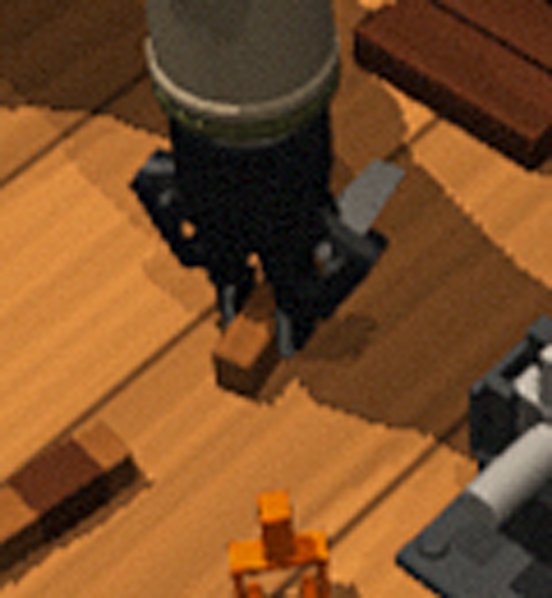

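Run:
```python
from plan import *
p,q=cur(); p[2]-=.003
plan(p,q,[([.461,.03,.14],1.818),([.646,-.149,.14],1.567)],step=45)
```

```text
t 4.28 [0.461  0.0298 0.0166] [-2.9  0.3 10.9] g 22.4 hd [-0.245  0.97   0.001] tilt [ 0.002  0.001 -1.   ]
0.1 0.1 -42.1 0.001 -0 -0; 0.1 0.1 -42.1 0.001 -0 -0; 0.1 0.1 -42.2 0 -0.001 -0; -36.5 22.6 0 0 0 0.042; -35.5 24.1 0 0 0 0.042
-34.4 25.6 0 0 0 0.042; -33.3 27 0 0 0 0.042; -32.2 28.4 0.1 0 0 0.041; -31 29.6 0 0 0 0.042
```

Request:
arm_command(
  targets="0 0 -20 0 0 0; 0 0 -40 0 0 0; 0 0 -42 0 0 0; 0 0 -25 0 0 0; -36.5 22.6 0 0 0 0.042",
)

```text
clock: 4.9
position: [0.4914, 0.0018, 0.1449]
ee_rot: [0.63, 0.777, 0.003, 0.0]
ft_force: [1.3, 0.0, -2.2]
grip_width: 0.261
```

Request:
arm_command(
  targets="-35.5 24.1 0 0 0 0.042; -34.4 25.6 0 0 0 0.042; -33.3 27 0 0 0 0.042; -32.2 28.4 0 0 0 0.042; -31 29.6 0 0 0 0.042",
)

```text
clock: 5.52
position: [0.6457, -0.1502, 0.1425]
ee_rot: [0.709, 0.705, 0.0, -0.0]
ft_force: [0.6, 0.5, -2.8]
grip_width: 0.262
```

Request:
arm_command(
  targets="0 0 0 0 0 0; 0 0 0 0 0 0",
)

```text
clock: 5.78
position: [0.6443, -0.1492, 0.142]
ee_rot: [0.709, 0.705, -0.0, -0.0]
ft_force: [0.0, 0.4, -3.3]
grip_width: 0.262
```

Run:
```python
from plan import *
p,q=cur()
c=manip.camera("scene"); im=c["frame"][150:270,240:400,::-1]; cv2.imwrite('pics/g3.png',cv2.resize(im,None,fx=5,fy=5,interpolation=cv2.INTER_CUBIC))
c=manip.camera("top"); im=c["frame"][205:285,240:380,::-1]; cv2.imwrite('pics/g3t.png',cv2.resize(im,None,fx=5.5,fy=5.5,interpolation=cv2.INTER_CUBIC))
```

```text
t 5.78 [ 0.6443 -0.1492  0.142 ] [ 0.   0.4 -3.3] g 22.3 hd [0.005 1.    0.   ] tilt [-0.001  0.    -1.   ]
```

View pics/g3.png

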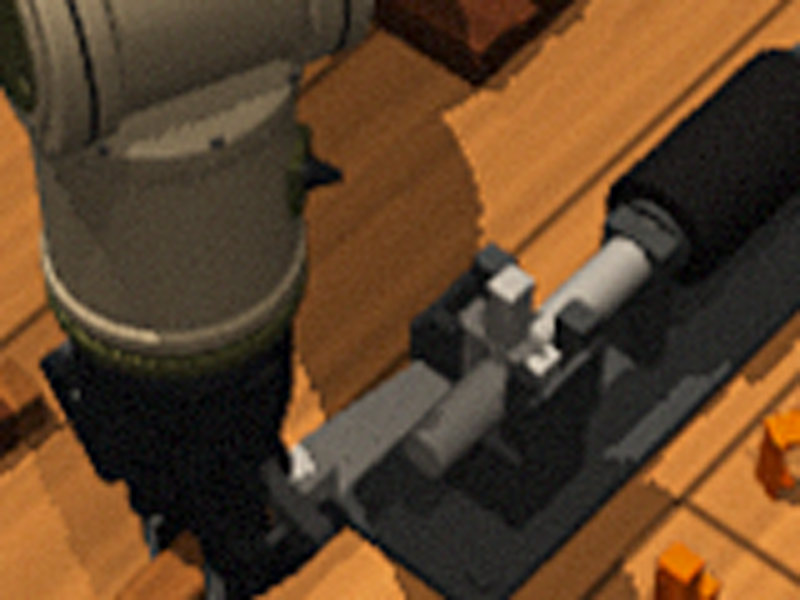

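View pics/g3t.png

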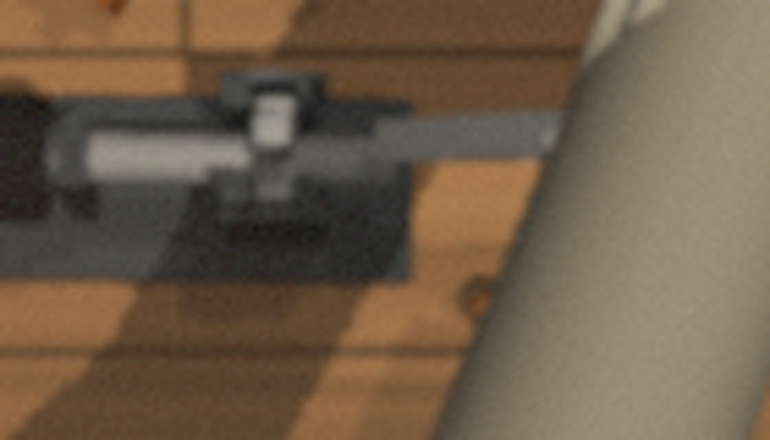

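Run:
```python
from plan import *
import pickle
p,q=cur()
cams=pickle.load(open('cams.pkl','rb'))
for n in cams:
  for d in (130,135,138):
    print(n,d,(proj(cams[n],[[p[0],p[1]+d/1000,.1284],[p[0]-.009,p[1]+d/1000,.1284],[p[0]+.009,p[1]+d/1000,.1284],[p[0],p[1]+.065,.1494]])+.5).round(1).tolist())
c=manip.camera("scene")
for n in("wedge_tip","wedge_grip"):
  for d in manip.search_frame(c,n)[:2]: P=w(c,d["xyz"]);print(n,d["p"],P,proj(c,P))
```

```text
t 5.88 [ 0.6444 -0.1484  0.1423] [ 0.7  0.8 -2.8] g 22.1 hd [0.004 1.    0.001] tilt [ 0.     0.001 -1.   ]
scene 130 [[325.0, 225.9], [321.6, 223.6], [328.4, 228.3], [303.5, 239.9]]
scene 135 [[326.6, 224.4], [323.2, 222.1], [330.0, 226.8], [303.5, 239.9]]
scene 138 [[327.6, 223.5], [324.2, 221.2], [331.0, 225.9], [303.5, 239.9]]
top 130 [[310.5, 231.1], [310.5, 234.7], [310.4, 227.5], [337.6, 229.3]]
top 135 [[308.4, 231.1], [308.4, 234.7], [308.4, 227.5], [337.6, 229.3]]
top 138 [[307.2, 231.1], [307.2, 234.7], [307.2, 227.5], [337.6, 229.3]]
wedge_tip 0.62 [ 0.64986159 -0.0925769   0.14881562] [[301.97227883 244.06589017]]
wedge_tip 0.36 [0.61971041 0.43101295 0.00424334] [[429.23285324 142.63286545]]
wedge_grip 0.69 [ 0.64779959 -0.09135489  0.14514481] [[301.63197659 244.16459022]]
```

Request:
arm_command(
  targets="0 2 10 0 0 0; 0 0 10 0 0 0; 0 0 8 0 0 0; 0 0 2 0 0 0; 0 0 0 0 0 0",
)

```text
clock: 6.65
position: [0.6467, -0.1497, 0.1119]
ee_rot: [0.709, 0.705, -0.0, -0.0]
ft_force: [-0.2, -0.7, -2.4]
grip_width: 0.258
```

Request:
arm_command(
  targets="0 0 1 0 0 0; 0 0 1 0 0 0; 0 0 0 0 0 0",
)

```text
clock: 7.02
position: [0.6467, -0.1496, 0.11]
ee_rot: [0.709, 0.705, 0.0, -0.0]
ft_force: [-0.7, 0.6, -2.5]
grip_width: 0.26
```

Request:
arm_command(
  targets="0 0 1 0 0 0; 0 0 0 0 0 0",
)

```text
clock: 7.28
position: [0.6467, -0.1496, 0.1089]
ee_rot: [0.709, 0.705, 0.0, -0.0]
ft_force: [0.2, 0.5, -2.2]
grip_width: 0.259
```

Request:
arm_command(
  targets="0 0 1 0 0 0; 0 0 0 0 0 0",
)

```text
clock: 7.52
position: [0.6467, -0.1496, 0.1079]
ee_rot: [0.709, 0.705, -0.0, -0.0]
ft_force: [-0.2, -0.2, -1.4]
grip_width: 0.26
```

Run:
```python
from plan import *
p,q=cur()
c=manip.camera("scene"); im=c["frame"][150:270,240:400,::-1]; cv2.imwrite('pics/g4.png',cv2.resize(im,None,fx=5,fy=5,interpolation=cv2.INTER_CUBIC))
```

```text
t 7.53 [ 0.6467 -0.1496  0.1079] [-0.2 -0.2 -1.4] g 22.2 hd [0.005 1.    0.   ] tilt [-0.  0. -1.]
```

View pics/g4.png

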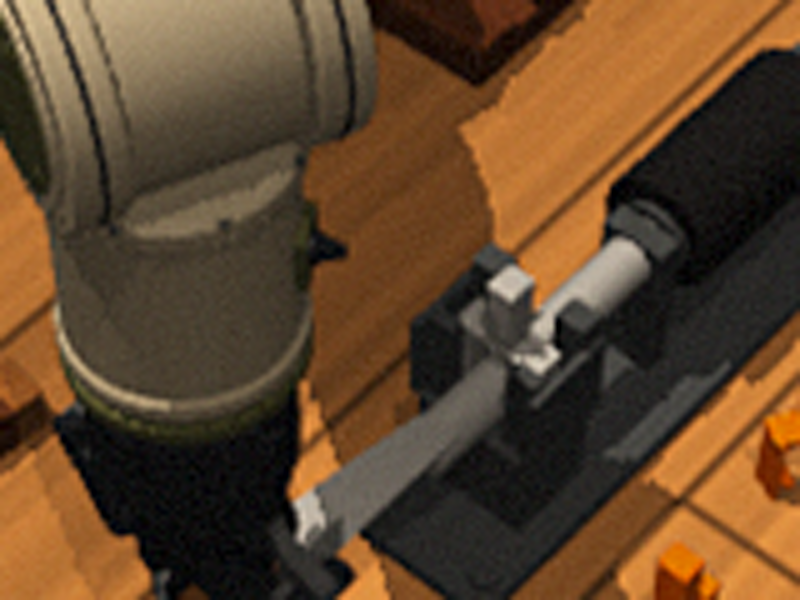

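Request:
arm_command(
  targets="8 0 0 0 0 0; 8 0 0 0 0 0; 8 0 0 0 0 0; 0 0 0 0 0 0",
)

```text
clock: 8.07
position: [0.6471, -0.1241, 0.1081]
ee_rot: [0.708, 0.706, 0.0, -0.0]
ft_force: [0.5, 0.8, -0.5]
grip_width: 0.265
```

Request:
arm_command(
  targets="8 0 0 0 0 0; 6 0 0 0 0 0; 0 0 0 0 0 0",
)

```text
clock: 8.45
position: [0.6471, -0.1106, 0.108]
ee_rot: [0.709, 0.706, 0.0, -0.0]
ft_force: [0.2, 1.6, 1.2]
grip_width: 0.258
```

Run:
```python
from plan import *
p,q=cur()
c=manip.camera("scene"); im=c["frame"][150:270,240:400,::-1]; cv2.imwrite('pics/g5.png',cv2.resize(im,None,fx=5,fy=5,interpolation=cv2.INTER_CUBIC))
```

```text
t 8.45 [ 0.6471 -0.1106  0.108 ] [0.2 1.6 1.2] g 22.0 hd [0.004 1.    0.001] tilt [ 0.     0.001 -1.   ]
```

View pics/g5.png

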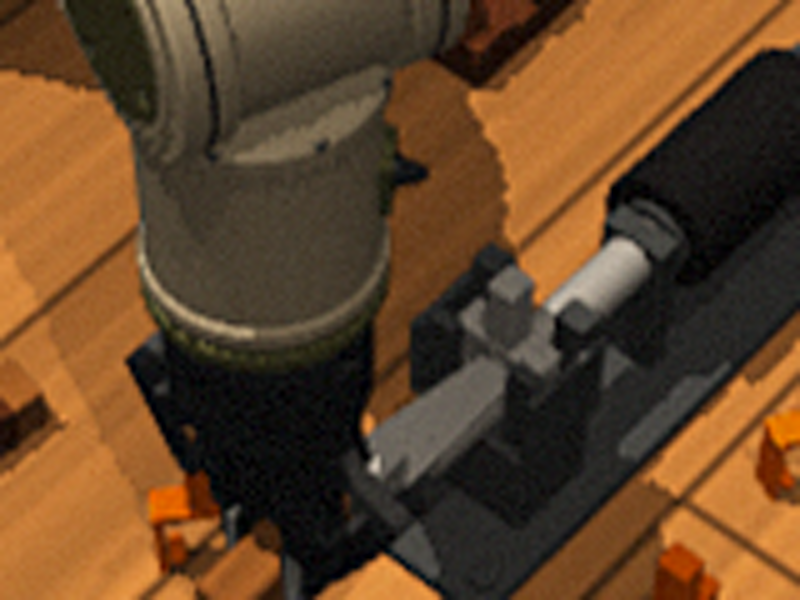

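Request:
arm_command(
  targets="8 0 0 0 0 0; 8 0 0 0 0 0; 8 0 0 0 0 0; 0 0 0 0 0 0",
)

```text
clock: 9.0
position: [0.6473, -0.0861, 0.1081]
ee_rot: [0.708, 0.706, 0.0, -0.0]
ft_force: [-0.7, 0.7, 2.2]
grip_width: 0.261
```

Request:
arm_command(
  targets="8 0 0 0 0 0; 8 0 0 0 0 0; 6 0 0 0 0 0; 0 0 0 0 0 0",
)

```text
clock: 9.5
position: [0.6473, -0.0674, 0.1085]
ee_rot: [0.709, 0.705, -0.0, 0.001]
ft_force: [0.3, -5.1, 3.7]
grip_width: 0.26
```

Run:
```python
from plan import *
p,q=cur()
c=manip.camera("scene"); im=c["frame"][150:270,240:400,::-1]; cv2.imwrite('pics/g6.png',cv2.resize(im,None,fx=5,fy=5,interpolation=cv2.INTER_CUBIC))
```

```text
t 9.5 [ 0.6473 -0.0674  0.1085] [ 0.3 -5.1  3.7] g 22.2 hd [ 0.007  1.    -0.002] tilt [ 0.001 -0.002 -1.   ]
```

View pics/g6.png

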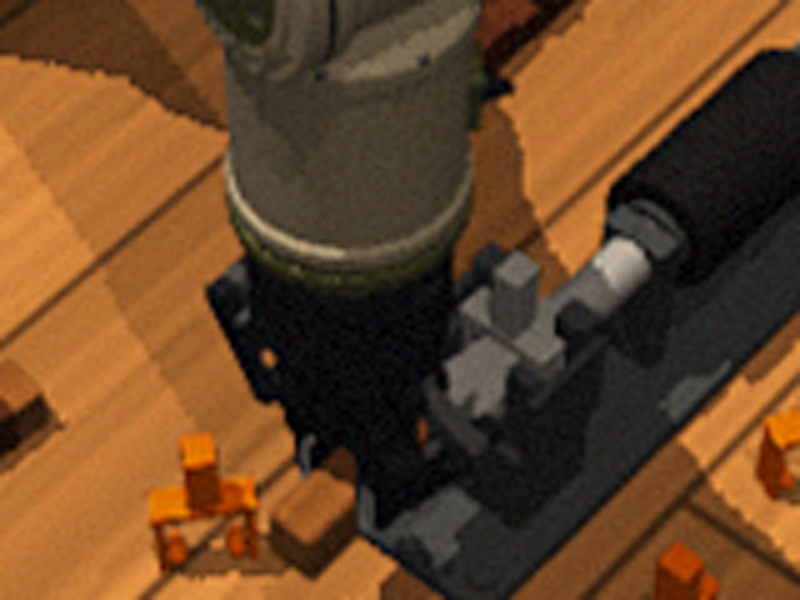

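Request:
arm_command(
  targets="6 0 0 0 0 0; 6 0 0 0 0 0; 6 0 0 0 0 0; 0 0 0 0 0 0",
)

```text
clock: 10.05
position: [0.6476, -0.0473, 0.1084]
ee_rot: [0.709, 0.705, 0.0, 0.0]
ft_force: [0.1, -1.9, 4.9]
grip_width: 0.26
```

Request:
arm_command(
  targets="5 0 0 0 0 0; 5 0 0 0 0 0; 5 0 0 0 0 0; 0 0 0 0 0 0",
)

```text
clock: 10.55
position: [0.6478, -0.0313, 0.1085]
ee_rot: [0.709, 0.706, 0.001, -0.0]
ft_force: [-0.1, 1.1, 5.1]
grip_width: 0.261
```

Run:
```python
from plan import *
p,q=cur()
c=manip.camera("scene"); im=c["frame"][150:270,240:400,::-1]; cv2.imwrite('pics/g7.png',cv2.resize(im,None,fx=5,fy=5,interpolation=cv2.INTER_CUBIC))
```

```text
t 10.55 [ 0.6478 -0.0313  0.1085] [-0.1  1.1  5.1] g 22.3 hd [0.004 1.    0.001] tilt [ 0.001  0.001 -1.   ]
```

View pics/g7.png

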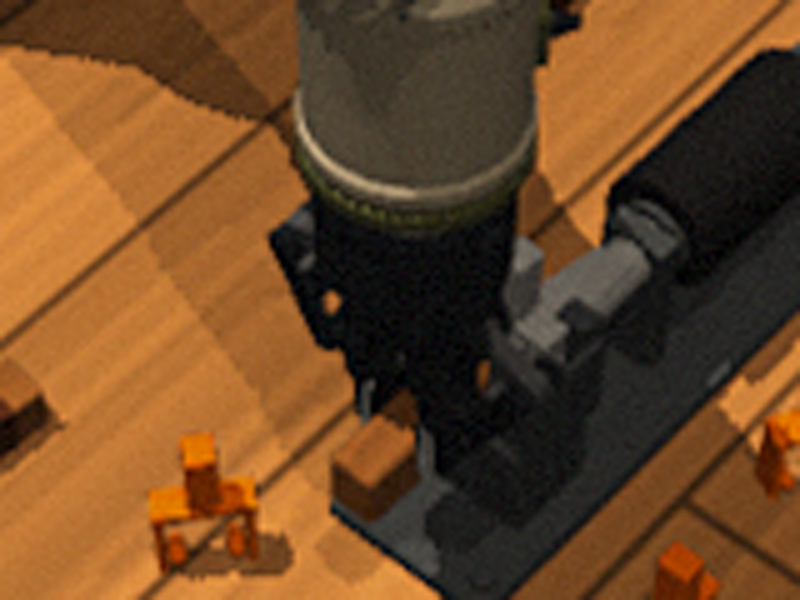

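Run:
```python
from plan import *
c=manip.camera("scene"); im=c["frame"][180:230,320:370,::-1]; cv2.imwrite('pics/g8.png',cv2.resize(im,None,fx=12,fy=12,interpolation=cv2.INTER_CUBIC))
for d in (0,8,12,17):
  z=.145+d/1000
  for y in(.033,.036): print(d,y,((proj(c,[[.646-.007,y+.008,z],[.646+.007,y+.008,z],[.646+.007,y-.008,z]])+.5-[320,180])*12).round(0).tolist())
```

```text
0 0.033 [[262.0, 265.0], [326.0, 307.0], [266.0, 363.0]]
0 0.036 [[273.0, 255.0], [337.0, 297.0], [278.0, 353.0]]
8 0.033 [[264.0, 236.0], [328.0, 278.0], [268.0, 334.0]]
8 0.036 [[275.0, 225.0], [339.0, 267.0], [280.0, 324.0]]
12 0.033 [[265.0, 221.0], [329.0, 263.0], [269.0, 319.0]]
12 0.036 [[276.0, 210.0], [340.0, 253.0], [281.0, 309.0]]
17 0.033 [[266.0, 202.0], [331.0, 244.0], [270.0, 301.0]]
17 0.036 [[277.0, 192.0], [342.0, 234.0], [282.0, 290.0]]
```

View pics/g8.png

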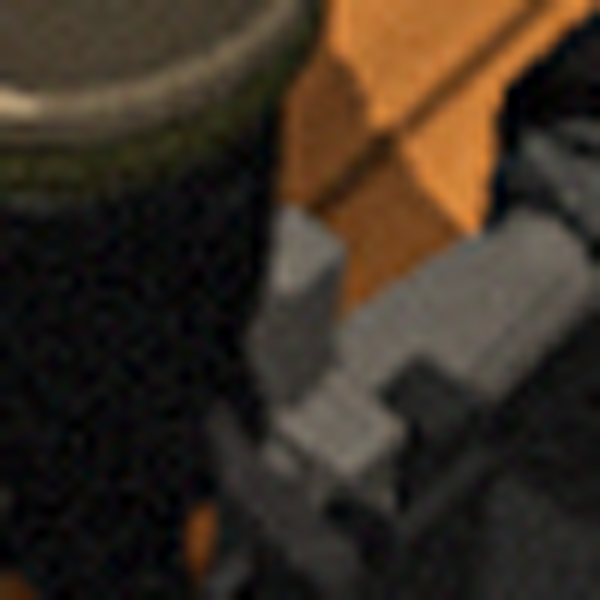

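Request:
arm_command(
  targets="-8 0 0 0 0 0; -12 0 0 0 0 0; -15 0 0 0 0 0; -15 0 0 0 0 0; -15 0 0 0 0 0",
)

```text
clock: 11.28
position: [0.6467, -0.0988, 0.1077]
ee_rot: [0.709, 0.705, -0.0, -0.0]
ft_force: [-0.3, -0.0, 0.8]
grip_width: 0.262
```

Run:
```python
from plan import *
p,q=cur()
c=manip.camera("scene"); im=c["frame"][150:270,240:400,::-1]; cv2.imwrite('pics/g9.png',cv2.resize(im,None,fx=5,fy=5,interpolation=cv2.INTER_CUBIC))
```

```text
t 11.28 [ 0.6467 -0.0988  0.1077] [-0.3 -0.   0.8] g 22.3 hd [0.005 1.    0.   ] tilt [-0.001  0.    -1.   ]
```

View pics/g9.png

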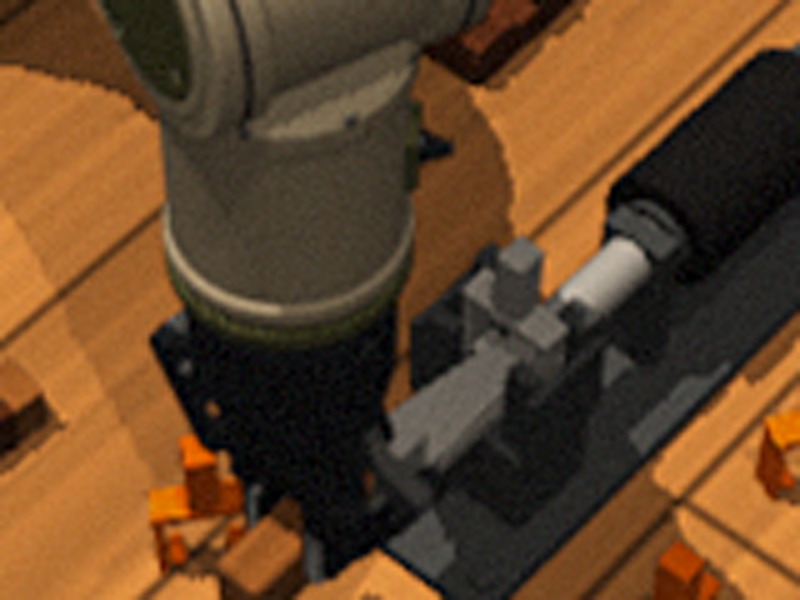

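Request:
arm_command(
  targets="-15 0 0 0 0 0; -20 0 0 0 0 0; -20 0 0 0 0 0; -12 0 0 0 0 0; 0 0 -20 0 0 0",
)

```text
clock: 11.95
position: [0.6452, -0.1659, 0.1269]
ee_rot: [0.71, 0.705, -0.001, -0.001]
ft_force: [-0.3, -0.4, -2.9]
grip_width: 0.259
```

Run:
```python
from plan import *
p,q=cur()
print("now->");pp=p.copy();pp[2]+=.003
plan(pp,q,[([p[0],p[1],.145],1.567),([.461,.03,.145],1.818),([.461,.03,.030],1.818)],step=45)
```

```text
t 11.95 [ 0.6452 -0.1659  0.1269] [-0.3 -0.4 -2.9] g 22.1 hd [ 0.007  1.    -0.   ] tilt [-0.004 -0.    -1.   ]
now->
-0 -0.1 -15.1 -0.004 0 -0.003; 32.5 -30.8 -0 0 0 -0.042; 33.8 -29.4 -0 0 0 -0.042; 35 -28 -0 0 0 -0.042; 36.2 -26.5 -0 0 0 -0.042
37.2 -25 -0 0 0 -0.042; 38.2 -23.3 -0.1 0 0 -0.041; 0 -0 38.3 0 0 -0; 0 -0 38.4 0 0 -0; 0.1 -0 38.3 0 0 -0
```

Request:
arm_command(
  targets="0 0 -15 0 0 0; 32.5 -30.8 0 0 0 -0.042; 33.8 -29.4 0 0 0 -0.042; 35 -28 0 0 0 -0.042; 36 -26.5 0 0 0 -0.042",
)

```text
clock: 12.58
position: [0.5236, -0.0321, 0.1443]
ee_rot: [0.646, 0.763, 0.001, 0.0]
ft_force: [0.3, 0.8, -1.6]
grip_width: 0.266
```

Request:
arm_command(
  targets="37 -25 0 0 0 -0.042; 38 -23.3 0 0 0 -0.041; 0 0 38 0 0 0; 0 0 38 0 0 0; 0 0 35 0 0 0",
)

```text
clock: 13.2
position: [0.4636, 0.0321, 0.0323]
ee_rot: [0.614, 0.789, 0.001, 0.0]
ft_force: [1.2, 0.8, -2.8]
grip_width: 0.262
```

Request:
arm_command(
  targets="0 0 5 0 0 0; 0 0 0 0 0 0; 0 0 0 0 0 0",
)

```text
clock: 13.58
position: [0.464, 0.0313, 0.0286]
ee_rot: [0.615, 0.789, 0.001, 0.001]
ft_force: [-0.8, 1.6, -2.2]
grip_width: 0.26
```

Request:
arm_command(
  targets="0 0 6 0 0 0; 0 0 5 0 0 0; 0 0 0 0 0 0; 0 0 0 0 0 0",
)

```text
clock: 14.08
position: [0.4634, 0.0311, 0.0163]
ee_rot: [0.615, 0.789, 0.001, 0.0]
ft_force: [1.2, 0.7, 2.7]
grip_width: 0.261
```

Request:
arm_command(
  targets="0 0 1 0 0 0; 0 0 0 0 0 0; 0 0 0 0 0 0",
)

```text
clock: 14.45
position: [0.4635, 0.0311, 0.0162]
ee_rot: [0.615, 0.788, 0.001, -0.0]
ft_force: [-6.1, -0.1, 22.9]
grip_width: 0.262
```

Request:
arm_command(
  targets="0 0 -1 0 0 0; 0 0 0 0 0 0; 0 0 0 0 0 0; 0 0 0 0 0 0",
  grip=65,
)

```text
clock: 14.95
position: [0.4627, 0.0308, 0.0158]
ee_rot: [0.615, 0.789, -0.0, -0.0]
ft_force: [0.1, 0.9, -1.1]
grip_width: 0.757
```

Request:
arm_command(
  targets="0 0 -20 0 0 0; 0 0 -40 0 0 0; 0 0 -50 0 0 0; 0 0 -50 0 0 0; 0 0 0 0 0 0",
)

```text
clock: 15.58
position: [0.4648, 0.0312, 0.1795]
ee_rot: [0.615, 0.788, 0.003, 0.002]
ft_force: [-0.8, -0.2, -0.8]
grip_width: 0.764
```

Run:
```python
from plan import *
p,q=cur()
c=manip.camera("scene"); im=c["frame"][150:270,240:400,::-1]; cv2.imwrite('pics/r1.png',cv2.resize(im,None,fx=5,fy=5,interpolation=cv2.INTER_CUBIC))
t=manip.camera("top"); im=t["frame"][205:285,240:340,::-1]; cv2.imwrite('pics/r1t.png',cv2.resize(im,None,fx=7,fy=7,interpolation=cv2.INTER_CUBIC))
for d in (15,17):
 z=.145+d/1000
 for cc,x0,y0,s in((c,240,150,5),(t,240,205,7)):
  print(d,((proj(cc,[[.646-.007,.036+.008,z],[.646+.007,.036+.008,z],[.646+.007,.036-.008,z],[.646-.007,.036-.008,z]])+.5-[x0,y0])*s).round(0).tolist())
```

```text
t 15.57 [0.4648 0.0312 0.1795] [-0.8 -0.2 -0.8] g 65.2 hd [-0.243  0.97   0.001] tilt [ 0.006  0.003 -1.   ]
15 [[515.0, 233.0], [542.0, 251.0], [517.0, 274.0], [490.0, 256.0]]
15 [[312.0, 179.0], [312.0, 139.0], [359.0, 139.0], [358.0, 179.0]]
17 [[516.0, 230.0], [542.0, 247.0], [517.0, 271.0], [491.0, 253.0]]
17 [[311.0, 178.0], [312.0, 138.0], [358.0, 138.0], [358.0, 178.0]]
```

View pics/r1.png

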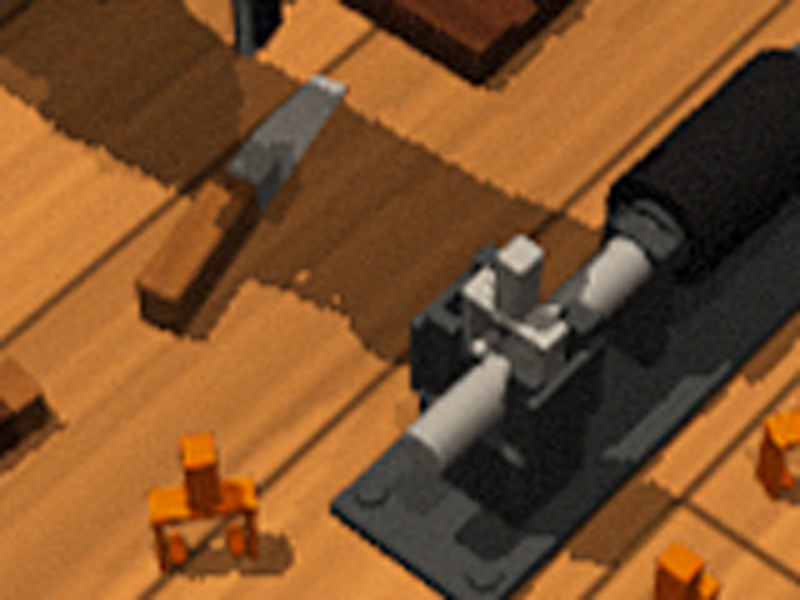

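View pics/r1t.png

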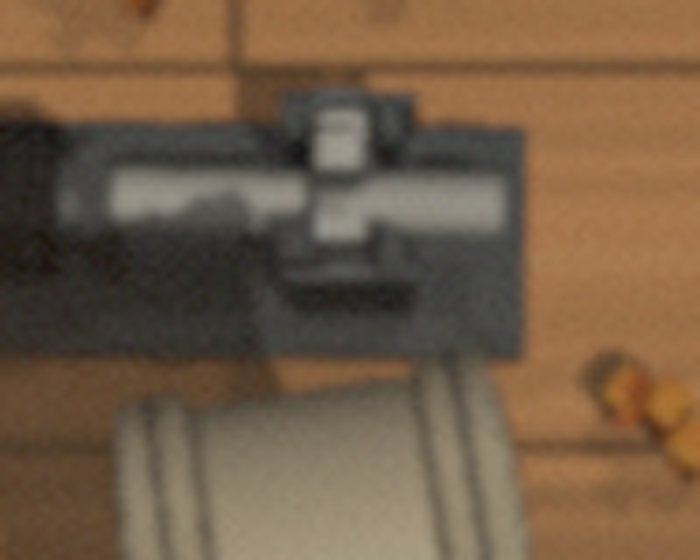

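Run:
```python
from plan import *
p,q=cur()
plan(p,q,[([.6475,.035,.195],1.567),([.6475,.035,.17],1.567)],step=45)
```

```text
t 15.68 [0.4628 0.031  0.1759] [-0.9 -0.2 -0.1] g 65.2 hd [-0.244  0.97   0.001] tilt [ 0.     0.001 -1.   ]
-8.2 36 -3.8 0 -0 0.05; -6.4 36.4 -3.8 0 -0 0.05; -4.6 36.7 -3.8 0 -0 0.05; -2.7 36.9 -3.8 0 -0 0.05; -1 36.9 -3.8 0 -0.001 0.05
0.1 -0 25 0 0 -0
```

Request:
arm_command(
  targets="-8 36 -8 0 0 0.05; -6.4 36.4 -6 0 0 0.05; -4.6 36.7 -4 0 0 0.05; -2.7 36.9 -1 0 0 0.05; -1 36.9 0 0 0 0.051",
  grip=36,
)

```text
clock: 16.3
position: [0.648, 0.035, 0.1928]
ee_rot: [0.709, 0.705, -0.001, -0.001]
ft_force: [1.2, -1.0, 0.3]
grip_width: 0.422
```

Request:
arm_command(
  targets="0 0 8 0 0 0; 0 0 8 0 0 0; 0 0 0 0 0 0",
)

```text
clock: 16.68
position: [0.6462, 0.0349, 0.1777]
ee_rot: [0.709, 0.705, -0.001, -0.001]
ft_force: [0.5, 0.3, -0.8]
grip_width: 0.423
```

Run:
```python
from plan import *
p,q=cur()
c=manip.camera("scene"); im=c["frame"][130:250,280:400,::-1]; cv2.imwrite('pics/r2.png',cv2.resize(im,None,fx=5,fy=5,interpolation=cv2.INTER_CUBIC))
```

```text
t 16.68 [0.6462 0.0349 0.1777] [ 0.5  0.3 -0.8] g 36.2 hd [0.005 1.    0.   ] tilt [-0.002  0.    -1.   ]
```

View pics/r2.png

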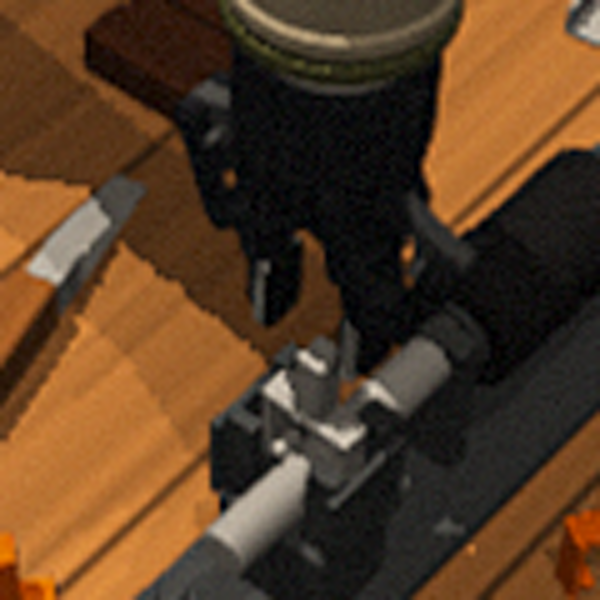

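Run:
```python
from plan import *
c=manip.camera("scene"); p,q=cur()
for dz in(.008,.002):
 P=[[p[0]+d,p[1]+e,p[2]-dz] for d in(-.018,.018) for e in (-.011,.011)]+[[p[0],p[1],p[2]-dz]]
 print(((proj(c,P)+.5-[280,130])*5).round(0).tolist())
print(((proj(c,[[.6475,.035,.160],[.646,.035,.16]])+.5-[280,130])*5).round(0).tolist())
```

```text
t 16.77 [0.647  0.035  0.1791] [0.2 0.1 0.6] g 36.5 hd [0.005 1.    0.001] tilt [-0.     0.001 -1.   ]
[[266.0, 332.0], [301.0, 300.0], [335.0, 378.0], [370.0, 345.0], [318.0, 339.0]]
[[266.0, 322.0], [301.0, 290.0], [336.0, 369.0], [371.0, 336.0], [318.0, 329.0]]
[[318.0, 357.0], [315.0, 355.0]]
```

Request:
arm_command(
  targets="0 0 15 0 0 0; 0 0 15 0 0 0; 0 0 9 0 0 0; 0 0 0 0 0 0",
)

```text
clock: 17.27
position: [0.647, 0.035, 0.1389]
ee_rot: [0.709, 0.705, -0.001, -0.0]
ft_force: [-0.4, 0.6, 0.0]
grip_width: 0.424
```

Run:
```python
from plan import *
p,q=cur()
c=manip.camera("scene"); im=c["frame"][130:250,280:400,::-1]; cv2.imwrite('pics/r3.png',cv2.resize(im,None,fx=5,fy=5,interpolation=cv2.INTER_CUBIC))
```

```text
t 17.27 [0.647  0.035  0.1389] [-0.4  0.6  0. ] g 36.2 hd [ 0.005  1.    -0.   ] tilt [-0.002 -0.    -1.   ]
```

View pics/r3.png

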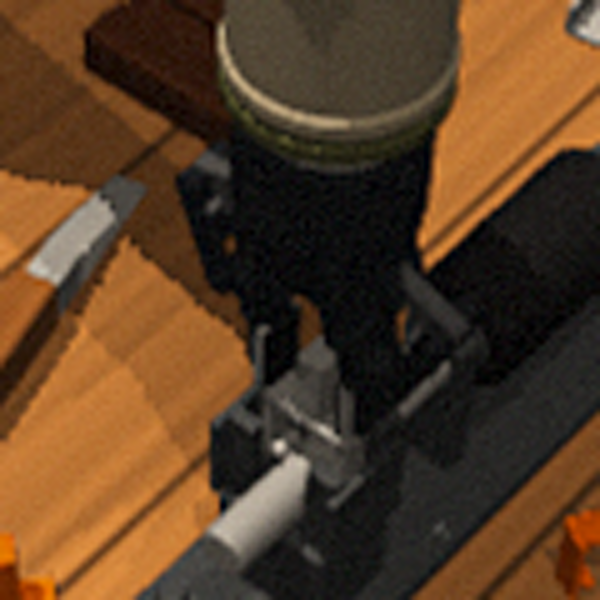

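Tab (320,365) stands between the pads. Closing gently.

Request:
arm_command(
  targets="0 0 0 0 0 0; 0 0 0 0 0 0; 0 0 0 0 0 0; 0 0 0 0 0 0",
  grip=0,
  squeeze=40,
)

```text
clock: 17.82
position: [0.6471, 0.035, 0.1403]
ee_rot: [0.709, 0.705, -0.0, -0.0]
ft_force: [-5.0, 0.4, 4.8]
grip_width: 0.154
```

Request:
arm_command(
  targets="0 0 -8 0 0 0; 0 0 -10 0 0 0; 0 0 -15 0 0 0; 0 0 0 0 0 0",
)

```text
clock: 18.32
position: [0.6485, 0.0349, 0.175]
ee_rot: [0.709, 0.705, 0.001, 0.001]
ft_force: [1.2, -0.3, -1.3]
grip_width: 0.159
```

Run:
```python
from plan import *
p,q=cur()
c=manip.camera("scene"); im=c["frame"][130:250,280:400,::-1]; cv2.imwrite('pics/r4.png',cv2.resize(im,None,fx=5,fy=5,interpolation=cv2.INTER_CUBIC))
```

```text
t 18.32 [0.6485 0.0349 0.175 ] [ 1.2 -0.3 -1.3] g 13.5 hd [0.005 1.    0.001] tilt [ 0.003  0.001 -1.   ]
```

View pics/r4.png

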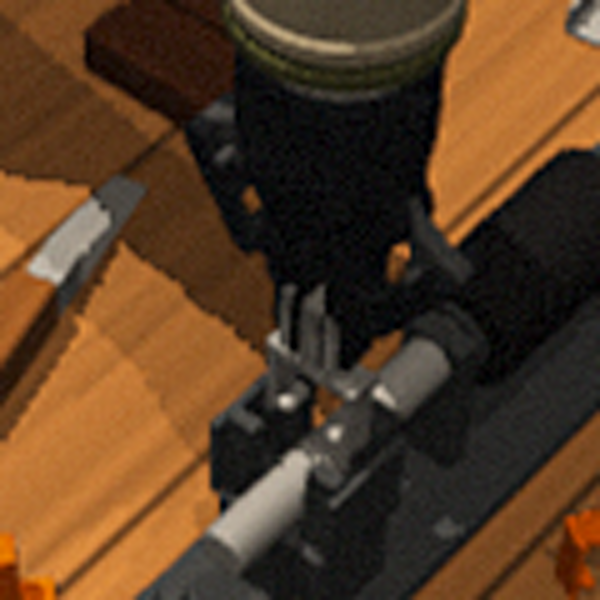

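Run:
```python
from plan import *
import pickle
cams=pickle.load(open('cams.pkl','rb'))
print(manip.get_obs()["joint_pos"].round(2))
for u,v in((427,283),(486,283),(489,343),(432,346)): print(ray(cams["top"],u-.5,v-.5,.04).round(3))
for u,v in((128,276),(180,319),(128,366),(77,319)): print('s',ray(cams["scene"],u-.5,v-.5,.04 if v<360 else .04).round(3))
p,q=cur()
plan(p,q,[([.6475,.035,.23],1.567),([.449,-.397,.2],1.567),([.449,-.397,.1],1.567)],step=48)
```

```text
[-0.58  0.48  0.62  1.51 -0.29  1.25  0.07]
[ 0.527 -0.316  0.04 ]
[ 0.527 -0.467  0.04 ]
[ 0.376 -0.466  0.04 ]
[ 0.369 -0.323  0.04 ]
s [ 0.378 -0.335  0.04 ]
s [ 0.534 -0.33   0.04 ]
s [ 0.535 -0.458  0.04 ]
s [ 0.381 -0.463  0.04 ]
t 18.38 [0.648  0.035  0.1739] [-0.3 -0.1 -1.1] g 13.6 hd [0.005 1.    0.   ] tilt [ 0.002  0.    -1.   ]
0 -0.2 -28.1 0.001 -0 -0.001; 0 -0.2 -28 0.001 -0 -0; -43.3 -19.7 3 -0 -0 -0; -43.3 -19.7 3 -0 -0 -0; -43.3 -19.7 3 -0 -0 -0
-43.3 -19.7 3 -0 -0 -0; -43.3 -19.7 3 -0 -0 -0; -43.3 -19.7 3 -0 -0 -0; -43.2 -19.7 3 -0 -0 -0; -43.3 -19.6 3 -0 -0 -0
-43.2 -19.7 2.9 -0 -0 -0; -43.3 -19.6 3 -0 -0 -0; -0 0 33.3 -0 -0 -0; -0 0 33.3 -0 -0 -0; -0 0 33.4 -0 -0 -0
```

Request:
arm_command(
  targets="0 0 -28 0 0 0; 0 0 -28 0 0 0; -43 -19.5 3 0 0 0; -43 -19.5 3 0 0 0; -43 -19.5 3 0 0 0",
)

```text
clock: 19.0
position: [0.5875, -0.0949, 0.2195]
ee_rot: [0.709, 0.705, -0.0, -0.0]
ft_force: [0.8, -0.4, -0.8]
grip_width: 0.157
```

Request:
arm_command(
  targets="-43 -19.5 3 0 0 0; -43 -19.5 3 0 0 0; -43 -19.5 3 0 0 0; -43 -19.5 3 0 0 0; -43 -19.5 3 0 0 0",
)

```text
clock: 19.62
position: [0.4889, -0.3093, 0.2046]
ee_rot: [0.709, 0.705, 0.0, -0.0]
ft_force: [0.1, -1.0, -1.6]
grip_width: 0.159
```

Request:
arm_command(
  targets="-43 -19.5 3 0 0 0; -43 -19.5 3 0 0 0; 0 0 33 0 0 0; 0 0 33 0 0 0; 0 0 30 0 0 0",
)

```text
clock: 20.25
position: [0.4501, -0.3938, 0.1014]
ee_rot: [0.709, 0.705, -0.0, -0.0]
ft_force: [-0.6, 0.1, -0.8]
grip_width: 0.153
```

Run:
```python
from plan import *
p,q=cur()
c=manip.camera("scene"); im=c["frame"][220:380,60:220,::-1]; cv2.imwrite('pics/r5.png',cv2.resize(im,None,fx=3.7,fy=3.7,interpolation=cv2.INTER_CUBIC))
```

```text
t 20.25 [ 0.4501 -0.3938  0.1014] [-0.6  0.1 -0.8] g 13.1 hd [0.005 1.    0.   ] tilt [-0.001  0.    -1.   ]
```

View pics/r5.png

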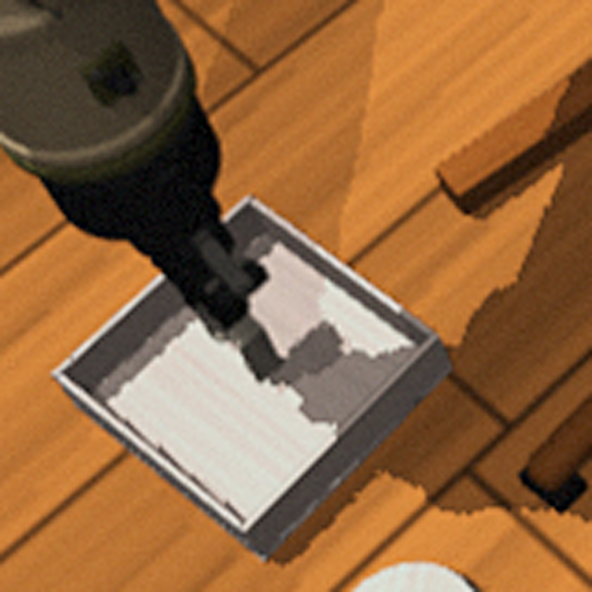

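Request:
arm_command(
  targets="0 0 15 0 0 0; 0 0 12 0 0 0; 0 0 5 0 0 0; 0 0 0 0 0 0",
)

```text
clock: 20.8
position: [0.4504, -0.3941, 0.0711]
ee_rot: [0.709, 0.705, 0.0, 0.0]
ft_force: [0.0, -0.1, 0.3]
grip_width: 0.154
```

Request:
arm_command(
  targets="0 0 2 0 0 0; 0 0 0 0 0 0",
)

```text
clock: 21.05
position: [0.4505, -0.3941, 0.0692]
ee_rot: [0.709, 0.705, 0.0, 0.0]
ft_force: [-0.5, -0.7, -0.8]
grip_width: 0.155
```

Request:
arm_command(
  targets="0 0 2 0 0 0; 0 0 0 0 0 0",
)

```text
clock: 21.3
position: [0.4503, -0.3939, 0.0668]
ee_rot: [0.709, 0.705, 0.0, -0.0]
ft_force: [-0.3, 0.6, -0.8]
grip_width: 0.159
```

Request:
arm_command(
  targets="0 0 2 0 0 0; 0 0 0 0 0 0",
)

```text
clock: 21.55
position: [0.4503, -0.3939, 0.0648]
ee_rot: [0.709, 0.705, 0.0, -0.0]
ft_force: [-0.3, 0.9, -1.4]
grip_width: 0.155
```

Request:
arm_command(
  targets="0 0 1 0 0 0; 0 0 0 0 0 0",
)

```text
clock: 21.8
position: [0.4503, -0.394, 0.0639]
ee_rot: [0.709, 0.705, 0.0, -0.0]
ft_force: [0.2, 0.1, -1.5]
grip_width: 0.155
```

Request:
arm_command(
  targets="0 0 1 0 0 0; 0 0 0 0 0 0",
)

```text
clock: 22.05
position: [0.4503, -0.394, 0.0629]
ee_rot: [0.709, 0.705, 0.0, -0.0]
ft_force: [-0.5, 0.3, -0.4]
grip_width: 0.157
```

Request:
arm_command(
  targets="0 0 1 0 0 0; 0 0 0 0 0 0",
)

```text
clock: 22.3
position: [0.4506, -0.3942, 0.0624]
ee_rot: [0.709, 0.705, 0.0, 0.0]
ft_force: [-0.9, 0.1, 3.2]
grip_width: 0.157
```

Request:
arm_command(
  targets="0 0 1 0 0 0; 0 0 0 0 0 0",
)

```text
clock: 22.55
position: [0.4508, -0.3945, 0.0622]
ee_rot: [0.709, 0.705, 0.0, 0.001]
ft_force: [-2.4, 2.2, 13.3]
grip_width: 0.156
```

Contact with the tray floor; back off 1 mm, release, rise.

Request:
arm_command(
  targets="0 0 -1.5 0 0 0; 0 0 0 0 0 0; 0 0 0 0 0 0; 0 0 0 0 0 0; 0 0 0 0 0 0",
  grip=40,
)

```text
clock: 23.18
position: [0.4503, -0.394, 0.0623]
ee_rot: [0.709, 0.705, -0.0, -0.0]
ft_force: [0.8, -0.2, 0.4]
grip_width: 0.467
```

Request:
arm_command(
  targets="0 0 -15 0 0 0; 0 0 -30 0 0 0; 0 0 -40 0 0 0; 0 0 -50 0 0 0; 20 -30 -40 0 0 0",
)

```text
clock: 23.8
position: [0.4213, -0.3745, 0.2404]
ee_rot: [0.709, 0.705, -0.0, 0.001]
ft_force: [-1.2, 0.7, 1.8]
grip_width: 0.468
```

Request:
arm_command(
  targets="40 -40 0 0 0 0; 40 -40 0 0 0 0; 40 -40 0 0 0 0; 0 0 0 0 0 0; 0 0 0 0 0 0",
)

```text
clock: 24.42
position: [0.3047, -0.2567, 0.2387]
ee_rot: [0.709, 0.705, 0.001, 0.0]
ft_force: [0.5, 0.2, 0.2]
grip_width: 0.473
```

Run:
```python
from plan import *
p,q=cur()
c=manip.camera("scene"); save(c,'f_s.png'); t=manip.camera("top"); save(t,'f_t.png')
```

```text
t 24.43 [ 0.3047 -0.2567  0.2387] [0.5 0.2 0.2] g 40.4 hd [0.006 1.    0.002] tilt [ 0.002  0.002 -1.   ]
```

View pics/f_s.png

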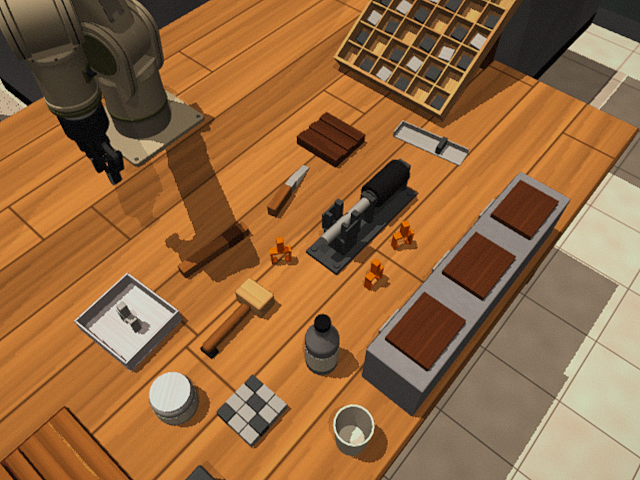

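View pics/f_t.png

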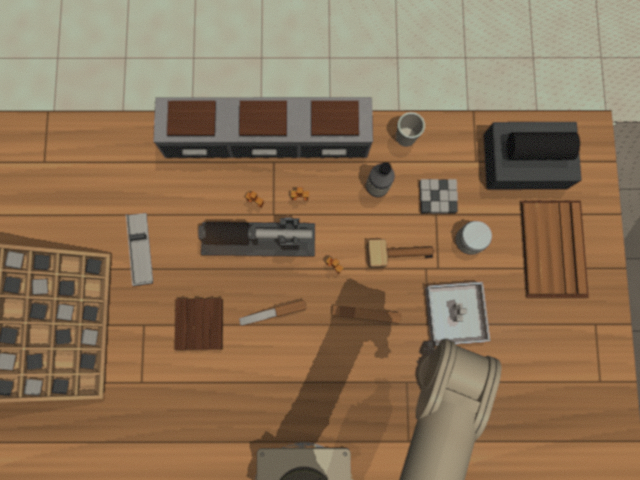

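The scene view shows the clip standing in the tray (128,317), the wedge flat on the bench (287,190), and the shaft bare (342,222). Everything else is unmoved, and the gripper is clear at (115,165).

```bash
python3 -c "
from h import *
print(manip.hand_in())"
```

```text
the job is handed in; nothing more can be done
None
```

I wedged the spring clip up off the shaft with the blade. I held the wedge by its handle and slid it in until its tip was about 70 mm past the clip's middle. I then drew the wedge out, laid it flat on the bench near where it started, and set the freed clip in the metal tray. The job was handed in at about 24 s of the 62 s allowed.

- **Clip:** the push force fell away and the camera showed the clip about 15–17 mm up before I touched it with the gripper. It then lifted off with no measurable resistance.
- **Final pictures:** both cameras show the clip standing in the tray, the shaft bare and the wedge flat and clear of the cradle. The three orange look-alikes, bar, mallet, bottle and can look unmoved, and the gripper is touching nothing.
- **Forces:** the highest wrist reading was about 23 N, when the wedge was pressed onto the bench. The clip met the tray floor at about 13 N.
- **Disagreement:** the two cameras differed by about 2–3 mm on the cradle and clip positions. I used values in between, and the blade and the grasp both fitted.

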